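Draw a gear case cover down evenly with its four wing screws

TASK

Screw the sprung cover down on the green gear case with its four orange wing screws: draw it about half-way down first, then tighten fully, each time crossing to the diagonally opposite screw so that the cover stays level and never cocks. In the end it must lie flat on its seats with every screw snug, but do not overtighten any. Leave the jar, tape and spool where they are, and let go.

Things in the scene. Friction and masses are not known exactly. Their poses are not given: they have to be found in the camera images.
- case: green cast gear case fixed on the bench, 156 x 156 mm, 50 mm high to the four steel seats under the screws, with small bolted feet on two sides. Origin at the centre of its underside; z up, x and y parallel to its sides. Place and yaw vary.
- cover: loose aluminium cover plate on the case, 150 x 150 x 8 mm, about 0.35 kg, green sight glass in the middle. Origin at the centre of its underside, z up. At the start it rides on four hidden springs (0.6 N per mm each), underside 56.5 mm above the bench, 6.5 mm above the seats; home, it lies flat on the seats, underside at 50 mm. One screw run home alone, or two neighbours run half-way together, cock it too far.
- jar: bystander: brown jar with a black cap, 66 mm across, 88 mm high; origin at the centre of its underside
- tape: bystander: roll of green tape lying flat, 98 x 92 x 50 mm; origin at the centre of its underside
- spool: bystander: spool of pale thread with black ends, 43 mm across, 54 mm high; origin at the centre of its underside
- handle_a (a point): centre of the orange wing handle of screw a, at (+55, +55) mm in x, y of the case, diagonally opposite screw c. Wing 40 mm long (x), 14 thick (y), 30 high (z up), this point half-way up; grip from above across the 14 mm. Below it a hub 8 mm high, then a steel swivel foot, 22 mm wide, 4 thick, that presses on the cover. Seated, this point is 85 mm above the bench. Its yaw is arbitrary.
- foot_a: swivel foot of screw a (sinks, does not turn); origin on its axis, underside. Clockwise tightens: sinks 4.8 mm per rad. Starts 0.2 to 1.4 mm (unknown) off the cover: home after 1.4 to 1.65 rad. Friction 0.29 N m holds it; each N under the foot adds 0.0048 N m, some 20 N per 0.05 rad once home; pressing down on the wing drives it too. Snug: 30 N; over 60 N too tight. Wing lags 0.4 rad per N m (rubber core).
- handle_b (a point): centre of the orange wing handle of screw b, at (+55, -55) mm in x, y of the case, diagonally opposite screw d. Wing 40 mm long (x), 14 thick (y), 30 high (z up), this point half-way up; grip from above across the 14 mm. Below it a hub 8 mm high, then a steel swivel foot, 22 mm wide, 4 thick, that presses on the cover. Seated, this point is 85 mm above the bench. Its yaw is arbitrary.
- foot_b: swivel foot of screw b (sinks, does not turn); origin on its axis, underside. Clockwise tightens: sinks 4.8 mm per rad. Starts 0.2 to 1.4 mm (unknown) off the cover: home after 1.4 to 1.65 rad. Friction 0.29 N m holds it; each N under the foot adds 0.0048 N m, some 20 N per 0.05 rad once home; pressing down on the wing drives it too. Snug: 30 N; over 60 N too tight. Wing lags 0.4 rad per N m (rubber core).
- handle_c (a point): centre of the orange wing handle of screw c, at (-55, -55) mm in x, y of the case, diagonally opposite screw a. Wing 40 mm long (x), 14 thick (y), 30 high (z up), this point half-way up; grip from above across the 14 mm. Below it a hub 8 mm high, then a steel swivel foot, 22 mm wide, 4 thick, that presses on the cover. Seated, this point is 85 mm above the bench. Its yaw is arbitrary.
- foot_c: swivel foot of screw c (sinks, does not turn); origin on its axis, underside. Clockwise tightens: sinks 4.8 mm per rad. Starts 0.2 to 1.4 mm (unknown) off the cover: home after 1.4 to 1.65 rad. Friction 0.29 N m holds it; each N under the foot adds 0.0048 N m, some 20 N per 0.05 rad once home; pressing down on the wing drives it too. Snug: 30 N; over 60 N too tight. Wing lags 0.4 rad per N m (rubber core).
- handle_d (a point): centre of the orange wing handle of screw d, at (-55, +55) mm in x, y of the case, diagonally opposite screw b. Wing 40 mm long (x), 14 thick (y), 30 high (z up), this point half-way up; grip from above across the 14 mm. Below it a hub 8 mm high, then a steel swivel foot, 22 mm wide, 4 thick, that presses on the cover. Seated, this point is 85 mm above the bench. Its yaw is arbitrary.
- foot_d: swivel foot of screw d (sinks, does not turn); origin on its axis, underside. Clockwise tightens: sinks 4.8 mm per rad. Starts 0.2 to 1.4 mm (unknown) off the cover: home after 1.4 to 1.65 rad. Friction 0.29 N m holds it; each N under the foot adds 0.0048 N m, some 20 N per 0.05 rad once home; pressing down on the wing drives it too. Snug: 30 N; over 60 N too tight. Wing lags 0.4 rad per N m (rubber core).

How it is judged:
By the outcome, as a careful person would: the job done as asked, in the order asked, and still so for the second after the job is handed in, with the robot touching nothing.
It also fails if it takes over 72 s, if anything falls off the work surface, if the arm or the gripper's body presses on something with over 40 N, if the wrist force passes 120 N, or if a joint passes its speed limit or range.

ROBOT

A 6-joint arm with a two-finger parallel gripper is mounted at the origin on a cart in front of the work surface, level with it; the furniture and walls round the work are solid. World frame = base frame: x ahead of the robot, y to its left, z up, the work surface at z = 0. Lengths are in mm, angles in rad, forces in N, time in s.
With the tool pointing down it reaches from about 300 to 775 mm from the base axis. Payload 14.6 kg.
Tool frame: the origin (TCP) lies at the very end of the fingers, on their centre line; the grasp point (between the pads) lies 19 mm behind it; z points along the fingers, y is the line along which they close (so a half turn about z gives the same grasp; the last joint's range is limited). The gripper opens to 94 mm and grips with 3 to 60 N. Pads are 16 mm wide; open, the fingers measure 119 mm over their backs; the gripper's body (75 mm by 177 mm) begins 78 mm behind the grasp point.
Start: joints at [-1.211, 0.3, 1.521, -0, 1.321, -0.067], TCP at [227.67, -500.655, 205.446] pointing down, gripper open.
Joint ranges: [-3.03, 3.03], [-0.79, 2.21], [0.23, 2.52], [-1.04, 4.18], [0, 3.07], [-2.55, 2.55]. Speed limits (rad/s): [2.22, 2.22, 2.57, 3.14, 3.14, 3.14].

INTERFACE

Orientations are given as [roll, pitch, yaw] about the fixed x, y, z axes, in that order (R = Rz(yaw) Ry(pitch) Rx(roll)).
In Python, from cell import manip gives the robot as it stands.
- The arm moves only by the tool servo_tool, never from a script. Its argument "motion" is a list that holds one entry, the list of rows, each a list of 7 numbers: the shift along the world's x, y, z as a fraction of full scale, then the turn, a rotation vector about the world's x, y, z as a fraction of full scale, then the closure, from 0 (fully open) to 1 (shut). In form: [[[x, y, z, rx, ry, rz, gripper], ...]]. A call has 1 to 10 rows; each row is the pose to reach, as a shift and turn from the pose commanded when the call began, turning the shorter way round; what a row does not reach only later rows make up. Full scale, the value 1, is 0.5 m for a shift and pi rad for a turn. A row lasts 1/10 s, in which the tool goes at most 50 mm and 8.59 degrees, less where a joint would pass 70% of its speed; a pose out of reach is approached as far as the arm can. A call with a number of a shift or a turn outside -1 to 1 is refused whole. A call with a gripper value outside its range is refused whole. The fingers move at their own pace and stop on an object; "newtons" is the grip in N (left out, the last holds). Time passes only in rows, so rows that repeat a pose let the fingers close. It gives the time, the measured TCP pose, the force, the opening and the grip force at its end, in the units of the state.
- manip.read_state(): the state, without advancing time (a new reading comes with each control period).
- manip.camera(name): name is "scene" or "top"; returns a dict with "frame" (400x640x3 uint8, red, green, blue), "range_z" (400x640 float32, mm along the optical axis (not along the pixel's ray), 0 where there is no reading), "vfov" (degrees; the focal length in pixels is half the picture's height over the tangent of half this angle, whatever the lens; pixels are square), "cx", "cy" (the principal point, pixels), "cam_to_world" (4x4, takes a point from camera to world coordinates). Camera axes: x right, y down, z forward; pixel columns grow to the right and rows downward; lengths in mm; the calibration is good to about 2 mm. A picture is of the moment at which its call begins.
- manip.sign_off(): hands the job in; it is judged then, once.
The state is a dict: "clock": time; "joints": joint angles; "qd": joint speeds; "effort": joint torques, N m; "eef_pos": TCP position; "eef_rot": TCP orientation; "wrist_force": force on the tool from outside, world axes, zero at the start; "moment": the same for the moment, N m; "finger_gap": finger opening in mm; "finger_force": force on a finger pad.
Only numpy, scipy, OpenCV 4.12 (cv2) and the standard library are available. Lean on these libraries where they do the work, as an engineer would, in place of code of your own. Each camera call takes 0.05 s, during which the arm holds its last target. There are 200 camera calls.

## Working session

There is one attempt and no reset: what is moved stays moved. The work goes in short steps, Python scripts to look and compute and a tool call to move; the robot and the scene stay as the last step left them, time stands still between calls to the robot, and variables do not carry over. Pictures are saved under pics/ and viewed, at most 10 in all, crops included, and the job is handed in when it is done.

Besides the shell and the picture viewer there is one more tool, called in YAML: its name, and indented under it one key for each argument. servo_tool: Moves the arm, as the interface text tells. Its arguments: {"type":"object","properties":{"motion":{"type":"array"},"newtons":{"type":"number"}},"required":["motion"]}

```bash
mkdir -p pics; cat > h.py <<'E'
import numpy as np,cv2
from cell import manip
def cloud(c):
    h,w=c['range_z'].shape; f=h/2/np.tan(np.radians(c['vfov']/2)); z=c['range_z']
    u,v=np.meshgrid(np.arange(w),np.arange(h))
    P=np.stack([(u-c['cx'])/f*z,(v-c['cy'])/f*z,z,np.ones_like(z)],-1)@np.array(c['cam_to_world']).T
    return P[...,:3]
def orange(c):
    hsv=cv2.cvtColor(c['frame'],cv2.COLOR_RGB2HSV)
    return (cv2.inRange(hsv,(5,140,90),(20,255,255))>0)&(c['range_z']>0)
E
cat > look.py <<'E'
from h import *
import sys
for n in ('top','scene'):
    c=manip.camera(n); cv2.imwrite(f'pics/{n}0.png',c['frame'][...,::-1])
    P=cloud(c); m=orange(c).astype(np.uint8)
    k,L,S,C=cv2.connectedComponentsWithStats(m)
    print(n,np.array(c['cam_to_world'])[:3,3].round())
    for i in range(1,k):
        if S[i,4]<25: continue
        q=P[L==i]; t=q[q[:,2]>q[:,2].max()-8]
        (ctr,sz,a)=cv2.minAreaRect(t[:,:2].astype(np.float32))
        print(S[i],np.round(ctr,1),np.round(sz,1),round(a,1),'z',np.percentile(q[:,2],[5,50,95]).round(1))
s=manip.read_state(); print(s)
E
python3 look.py
```

```text
top [404. 133. 914.]
[577  42  37   8 174] [ 707.5 -325.2] [ 6.1 13.8] 80.0 z [377.8 394.4 407.4]
[590  86  12   5  40] [ 807.6 -604.5] [10.  28.2] 2.2 z [41.4 44.3 46.3]
[625  90  15  37 284] [ 794.4 -725.4] [17.8  3.8] 7.2 z [-1.7 10.9 31.9]
[178 125  17  23  50] [660.1 417.5] [25.8 58.7] 69.1 z [65.9 67.7 69.9]
[182 135  20  19 107] [646. 411.] [ 7.9 40.9] 47.8 z [16.3 37.1 52.3]
[300 143   7  19  89] [618.5 141.9] [39.1 13.2] 5.7 z [ 92.5 105.4 107.9]
[251 152  11  19  94] [598.1 249.2] [40.1 13. ] 19.4 z [ 91.8 105.  107.5]
[305 191  14  16  87] [510.1 120.9] [38.3 13.2] 36.7 z [ 99.8 105.5 108. ]
[260 199   9  17  95] [490.1 228.3] [13.7 37.5] 83.1 z [ 92.7 106.  108.2]
scene [-192.  536.  654.]
[ 168    0   79   52 1312] [830.1 173.1] [0.8 0. ] -159.2 z [199.5 296.  400. ]
[181   0   6  16  57] [2490.7  -13.9] [12.4 26.1] 76.1 z [302.  341.8 380.2]
[195   0  14  13  87] [2625.4 -141.1] [34.3 21.5] 5.7 z [312.6 333.1 360.4]
[218   0  13  10  64] [2640.8 -295.7] [20.6 28.5] 2.9 z [314.1 332.8 353.4]
[249   0   3  14  34] [831.6 154.4] [6.7 1.6] 6.2 z [306.  359.3 539.6]
[443  24
[... 1008 characters left out ...]
7 z [14.  21.8 26. ]
{'clock': 0.1, 'joints': array([-1.21058232e+00,  3.00409431e-01,  1.52153387e+00, -2.08973112e-05,
        1.32072652e+00, -6.66132237e-02]), 'qd': array([-0.00137604, -0.00055724, -0.00104992,  0.00099271, -0.00128767,
       -0.00045321]), 'effort': array([ 1.48039460e-03, -5.32645190e+01, -3.53281224e+01,  7.09560653e-02,
        2.34573882e-02, -6.72238798e-05]), 'eef_pos': array([ 227.58907773, -500.42826622,  204.9401369 ]), 'eef_rot': array([-3.14051653e+00, -5.15034030e-05,  4.26832389e-01]), 'wrist_force': array([-0.54758974, -0.14399746,  0.07138929]), 'moment': array([-0.04810713, -0.04574238,  0.01916212]), 'finger_force': 0.0, 'finger_gap': 93.876418550732}
```

```bash
cat > wings.py <<'E'
from h import *
c=manip.camera('top'); P=cloud(c); m=orange(c)
for n,(x,y) in dict(P1=(618,142),P2=(598,249),P3=(510,121),P4=(490,228)).items():
    q=P[m&(np.hypot(P[...,0]-x,P[...,1]-y)<35)&(P[...,2]>80)]
    zt=np.percentile(q[:,2],90); t=q[q[:,2]>zt-6][:,:2]
    ctr,sz,a=cv2.minAreaRect(t.astype(np.float32))
    w,V=np.linalg.eigh(np.cov(t.T)); ang=np.arctan2(V[1,1],V[0,1])%np.pi
    print(n,np.round(ctr,1),np.round(sz,1),'rect',round(np.radians(a+(90 if sz[1]>sz[0] else 0))%np.pi,3),'pca',round(ang,3),'ztop',zt.round(1))
f=c['frame'][60:260,80:400]; cv2.imwrite('pics/topcrop.png',cv2.resize(f[...,::-1],(800,500),interpolation=cv2.INTER_CUBIC))
E
python3 wings.py
```

```text
P1 [618.6 141.9] [39.9 13.2] rect 0.099 pca 0.1 ztop 107.4
P2 [598.6 249.4] [39.4 13. ] rect 0.34 pca 0.335 ztop 107.1
P3 [510.5 120.8] [38.2 13.2] rect 0.624 pca 0.652 ztop 107.3
P4 [490.2 228.5] [13.5 37.4] rect 3.021 pca 2.993 ztop 107.4
```

View pics/topcrop.png

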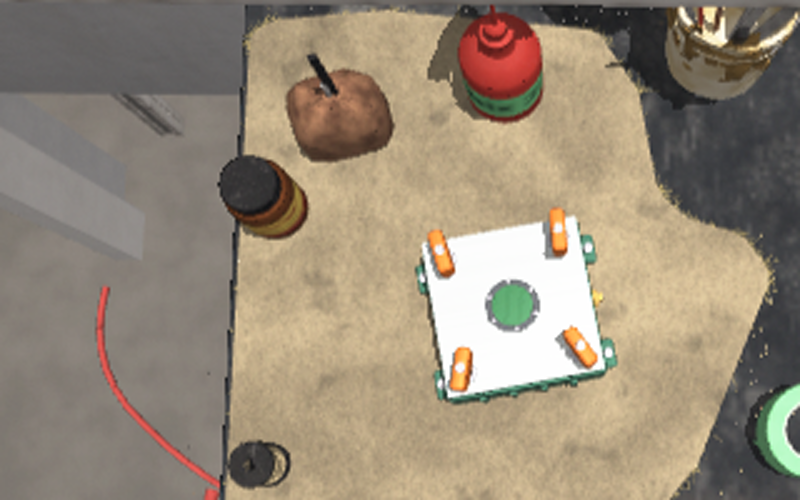

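View pics/scene0.png

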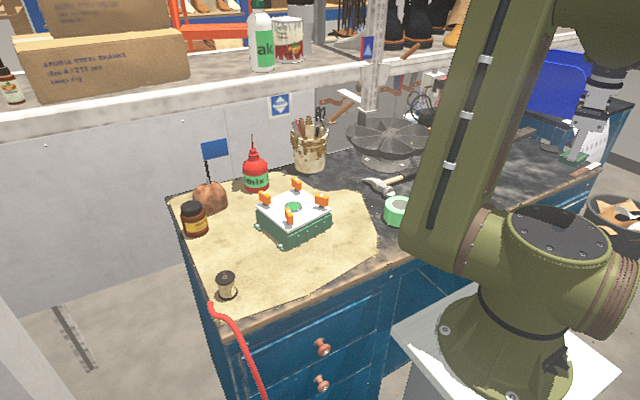

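servo_tool:
  motion:
    - [[0.58, 0.96, 0, 0, 0, 0.45, 0.4], [0.58, 0.96, 0, 0, 0, 0.45, 0.4], [0.58, 0.96, 0, 0, 0, 0.45, 0.4], [0.58, 0.96, 0, 0, 0, 0.45, 0.4], [0.58, 0.96, 0, 0, 0, 0.45, 0.4], [0.58, 0.96, 0, 0, 0, 0.45, 0.4], [0.58, 0.96, 0, 0, 0, 0.45, 0.4], [0.58, 0.96, 0, 0, 0, 0.45, 0.4], [0.58, 0.96, 0, 0, 0, 0.45, 0.4], [0.58, 0.96, 0, 0, 0, 0.45, 0.4]]
  newtons: 50

```text
clock: 1.15
eef_pos: [486.9, -70.7, 205.5]
eef_rot: [3.142, 0.0, 1.846]
wrist_force: [0.6, -0.5, -0.0]
finger_gap: 56.5
finger_force: 0.0
```

servo_tool:
  motion:
    - [[0.26, 0.42, -0.1, 0, 0, 0.444, 0.5], [0.26, 0.42, -0.1, 0, 0, 0.444, 0.5], [0.26, 0.42, -0.1, 0, 0, 0.444, 0.5], [0.26, 0.42, -0.1, 0, 0, 0.444, 0.5], [0.26, 0.42, -0.1, 0, 0, 0.444, 0.5], [0.26, 0.42, -0.1, 0, 0, 0.444, 0.5], [0.26, 0.42, -0.1, 0, 0, 0.444, 0.5], [0.26, 0.42, -0.1, 0, 0, 0.444, 0.5], [0.26, 0.42, -0.1, 0, 0, 0.444, 0.5], [0.26, 0.42, -0.1, 0, 0, 0.444, 0.5]]

```text
clock: 2.15
eef_pos: [616.1, 137.3, 155.1]
eef_rot: [-3.142, -0.001, -3.042]
wrist_force: [-0.1, -0.3, 0.1]
finger_gap: 46.8
finger_force: 0.0
```

```bash
cat > st.py <<'E'
from h import *
s=manip.read_state(); print(s['clock'],s['eef_pos'].round(2),s['eef_rot'].round(4),'F',s['wrist_force'].round(2),'M',s['moment'].round(3),s['finger_gap'].round(2),s['joints'].round(3))
E
python3 st.py
```

```text
Traceback (most recent call last):
  File "st.py", line 2, in <module>
    s=manip.read_state(); print(s['clock'],s['eef_pos'].round(2),s['eef_rot'].round(4),'F',s['wrist_force'].round(2),'M',s['moment'].round(3),s['finger_gap'].round(2),s['joints'].round(3))
                                                                                                                                              ^^^^^^^^^^^^^^^^^^^^^
AttributeError: 'float' object has no attribute 'round'
```

servo_tool:
  motion:
    - [[0.005, 0.009, -0.06, 0, 0, 0, 0.6], [0.005, 0.009, -0.158, 0, 0, 0, 0.6], [0.005, 0.009, -0.158, 0, 0, 0, 0.6], [0.005, 0.009, -0.158, 0, 0, 0, 0.6]]

```text
clock: 2.55
eef_pos: [618.6, 141.8, 77.0]
eef_rot: [-3.142, -0.001, -3.048]
wrist_force: [-0.3, 0.0, 0.1]
finger_gap: 37.5
finger_force: 0.0
```

```bash
sed -i "s/s\['finger_gap'\].round(2)/round(s['finger_gap'],2)/" st.py; python3 st.py
```

```text
2.55 [618.65 141.78  76.97] [-3.1415e+00 -1.2000e-03 -3.0478e+00] F [-0.27  0.01  0.15] M [ 0.138 -0.135  0.025] 37.5 [ 0.168  0.61   1.385  0.     1.148 -1.497]
```

servo_tool:
  motion:
    - [[0, 0, 0, 0, 0, 0, 1], [0, 0, 0, 0, 0, 0, 1], [0, 0, 0, 0, 0, 0, 1], [0, 0, 0, 0, 0, 0, 1]]

```text
clock: 2.95
eef_pos: [619.2, 142.0, 77.6]
eef_rot: [3.141, 0.002, -3.048]
wrist_force: [-0.6, 0.0, 6.3]
finger_gap: 13.7
finger_force: 50.0
```

```bash
python3 st.py
```

```text
2.95 [619.21 141.98  77.65] [ 3.1413e+00  1.8000e-03 -3.0478e+00] F [-0.57  0.05  6.31] M [0.089 0.035 0.026] 13.71 [ 0.168  0.608  1.385  0.     1.146 -1.497]
```

servo_tool:
  motion:
    - [[0, 0, -0.0003, 0, 0, -0.045, 1], [0, 0, -0.0016, 0, 0, -0.09, 1], [0, 0, -0.003, 0, 0, -0.135, 1], [0, 0, -0.0043, 0, 0, -0.18, 1], [0, 0, -0.0057, 0, 0, -0.225, 1], [0, 0, -0.007, 0, 0, -0.27, 1], [0, 0, -0.008, 0, 0, -0.3, 1], [0, 0, -0.008, 0, 0, -0.3, 1]]

```text
clock: 3.75
eef_pos: [619.3, 142.0, 73.7]
eef_rot: [3.14, 0.001, 2.29]
wrist_force: [-0.3, 0.2, 5.7]
finger_gap: 13.3
finger_force: 50.0
```

```bash
python3 st.py
```

```text
3.75 [619.27 142.01  73.67] [3.1400e+00 1.0000e-03 2.2899e+00] F [-0.28  0.2   5.68] M [0.074 0.005 0.192] 13.32 [ 0.168  0.613  1.388 -0.     1.139 -0.551]
```

servo_tool:
  motion:
    - [[0, 0, 0, 0, 0, 0, 0.6], [0, 0, 0, 0, 0, 0, 0.6], [0, 0, 0.1, 0, 0, 0.04, 0.6], [-0.06, 0.04, 0.11, 0, 0, 0.08, 0.6], [-0.14, 0.095, 0.11, 0, 0, 0.125, 0.6], [-0.22, 0.15, 0.11, 0, 0, 0.17, 0.6], [-0.257, 0.173, 0.11, 0, 0, 0.21, 0.6], [-0.257, 0.173, 0.11, 0, 0, 0.226, 0.6], [-0.257, 0.173, 0.09, 0, 0, 0.226, 0.6], [-0.257, 0.173, 0.008, 0, 0, 0.226, 0.6]]

```text
clock: 4.75
eef_pos: [492.4, 228.9, 78.6]
eef_rot: [3.138, 0.006, 3.001]
wrist_force: [0.8, 0.1, -1.1]
finger_gap: 37.0
finger_force: 0.0
```

```bash
python3 st.py; cat > ang.py <<'E'
from h import *
c=manip.camera('top'); P=cloud(c); m=orange(c)
for n,(x,y) in dict(P1=(618.6,142),P2=(598.5,249.4),P3=(510.5,121),P4=(490.2,228.5)).items():
    k=m&(np.hypot(P[...,0]-x,P[...,1]-y)<26)&(P[...,2]>80)
    q=P[k]
    if len(q)<40: print(n,len(q)); continue
    zt=np.percentile(q[:,2],90); t=q[q[:,2]>zt-6][:,:2]
    w,V=np.linalg.eigh(np.cov(t.T)); print(n,len(t),t.mean(0).round(1),'pca',round(np.arctan2(V[1,1],V[0,1])%np.pi,3),'ztop',zt.round(1))
E
python3 ang.py
```

```text
4.75 [492.4  228.95  78.61] [3.1383 0.0061 3.0009] F [ 0.8   0.11 -1.08] M [ 0.109 -0.15   0.047] 37.0 [ 0.368  0.42   1.675 -0.     1.04  -1.062]
P1 80 [617.4 142.1] pca 2.396 ztop 103.5
P2 43 [607.2 252.5] pca 0.388 ztop 107.0
P3 78 [509.9 120.7] pca 0.666 ztop 107.6
P4 0
```

servo_tool:
  motion:
    - [[0, 0, 0, 0, 0, 0, 0.6], [0, 0, 0, 0, 0, 0, 1], [0, 0, 0, 0, 0, 0, 1], [0, 0, 0, 0, 0, 0, 1], [0, 0, -0.0003, 0, 0, -0.045, 1], [0, 0, -0.0016, 0, 0, -0.09, 1], [0, 0, -0.003, 0, 0, -0.135, 1], [0, 0, -0.0043, 0, 0, -0.18, 1], [0, 0, -0.0057, 0, 0, -0.225, 1], [0, 0, -0.007, 0, 0, -0.27, 1]]

```text
clock: 5.8
eef_pos: [490.6, 228.6, 74.1]
eef_rot: [3.14, 0.0, 2.149]
wrist_force: [-1.3, 0.3, 4.4]
finger_gap: 13.5
finger_force: 49.9
```

```bash
python3 st.py
```

```text
5.8 [490.6  228.56  74.06] [3.1402e+00 3.0000e-04 2.1491e+00] F [-1.3   0.35  4.42] M [-0.053  0.251  0.248] 13.55 [ 0.368  0.426  1.679  0.     1.036 -0.21 ]
```

servo_tool:
  motion:
    - [[0, 0, -0.001, 0, 0, -0.03, 1], [0, 0, -0.001, 0, 0, -0.03, 0.6], [0, 0, -0.001, 0, 0, -0.03, 0.6], [0, 0, 0.099, 0, 0, 0, 0.6], [0.06, 0.01, 0.11, 0, 0, 0.04, 0.6], [0.13, 0.025, 0.11, 0, 0, 0.085, 0.6], [0.19, 0.037, 0.11, 0, 0, 0.13, 0.6], [0.217, 0.042, 0.11, 0, 0, 0.175, 0.6], [0.217, 0.042, 0.11, 0, 0, 0.22, 0.6], [0.217, 0.042, 0.11, 0, 0, 0.265, 0.6]]

```text
clock: 6.8
eef_pos: [599.0, 249.2, 127.5]
eef_rot: [-3.141, -0.001, 2.995]
wrist_force: [-0.1, -0.3, -0.6]
finger_gap: 37.7
finger_force: 0.0
```

```bash
python3 st.py
```

```text
6.8 [598.95 249.2  127.5 ] [-3.1413e+00 -5.0000e-04  2.9955e+00] F [-0.07 -0.33 -0.61] M [ 0.054 -0.105  0.005] 37.72 [ 0.338  0.586  1.297 -0.     1.259 -1.087]
```

servo_tool:
  motion:
    - [[0, 0, 0, 0, 0, 0.045, 0.6], [0, 0, 0, 0, 0, 0.09, 0.6], [0, 0, -0.01, 0, 0, 0.135, 0.6], [0, 0, -0.06, 0, 0, 0.158, 0.6], [0, 0, -0.103, 0, 0, 0.158, 0.6], [0, 0, -0.103, 0, 0, 0.158, 0.6], [0, 0, -0.103, 0, 0, 0.158, 1], [0, 0, -0.103, 0, 0, 0.158, 1], [0, 0, -0.103, 0, 0, 0.158, 1], [0, 0, -0.103, 0, 0, 0.158, 1]]

```text
clock: 7.8
eef_pos: [599.0, 250.1, 77.7]
eef_rot: [3.141, 0.002, -2.799]
wrist_force: [-2.2, 2.2, 3.6]
finger_gap: 13.7
finger_force: 49.9
```

servo_tool:
  motion:
    - [[0, 0, -0.0003, 0, 0, -0.045, 1], [0, 0, -0.0016, 0, 0, -0.09, 1], [0, 0, -0.003, 0, 0, -0.135, 1], [0, 0, -0.0043, 0, 0, -0.18, 1], [0, 0, -0.0057, 0, 0, -0.225, 1], [0, 0, -0.007, 0, 0, -0.27, 1], [0, 0, -0.008, 0, 0, -0.3, 1], [0, 0, -0.008, 0, 0, -0.3, 1]]

```text
clock: 8.6
eef_pos: [598.9, 249.6, 73.7]
eef_rot: [3.141, 0.001, 2.538]
wrist_force: [-2.6, 0.8, 6.3]
finger_gap: 13.4
finger_force: 50.0
```

```bash
python3 st.py
```

```text
8.6 [598.87 249.56  73.72] [3.1408e+00 6.0000e-04 2.5382e+00] F [-2.56  0.83  6.25] M [-0.069  0.593  0.225] 13.4 [ 0.338  0.641  1.341  0.     1.158 -0.629]
```

servo_tool:
  motion:
    - [[0, 0, 0, 0, 0, 0, 0.6], [0, 0, 0, 0, 0, 0, 0.6], [0, 0, 0.1, 0, 0, 0.03, 0.6], [-0.035, -0.05, 0.11, 0, 0, 0.075, 0.6], [-0.08, -0.12, 0.11, 0, 0, 0.12, 0.6], [-0.13, -0.19, 0.11, 0, 0, 0.165, 0.6], [-0.176, -0.257, 0.11, 0, 0, 0.21, 0.6], [-0.176, -0.257, 0.11, 0, 0, 0.255, 0.6], [-0.176, -0.257, 0.11, 0, 0, 0.3, 0.6], [-0.176, -0.257, 0.11, 0, 0, 0.345, 0.6]]

```text
clock: 9.6
eef_pos: [510.8, 120.5, 127.8]
eef_rot: [-3.141, 0.001, -2.653]
wrist_force: [-0.2, -0.4, 0.3]
finger_gap: 37.5
finger_force: 0.0
```

```bash
python3 st.py
```

```text
9.6 [510.78 120.46 127.79] [-3.1414e+00  6.0000e-04 -2.6528e+00] F [-0.23 -0.44  0.33] M [ 0.094 -0.12   0.019] 37.5 [ 0.162  0.322  1.682 -0.     1.137 -1.898]
```

servo_tool:
  motion:
    - [[0, 0.001, -0.01, 0, 0, 0.045, 0.6], [0, 0.001, -0.06, 0, 0, 0.053, 0.6], [0, 0.001, -0.102, 0, 0, 0.053, 0.6], [0, 0.001, -0.102, 0, 0, 0.053, 0.6], [0, 0.001, -0.102, 0, 0, 0.053, 1], [0, 0.001, -0.102, 0, 0, 0.053, 1], [0, 0.001, -0.102, 0, 0, 0.053, 1], [0, 0.001, -0.102, 0, 0, 0.053, 1]]

```text
clock: 10.4
eef_pos: [511.4, 121.2, 77.4]
eef_rot: [-3.14, 0.002, -2.492]
wrist_force: [-0.1, -1.0, 4.0]
finger_gap: 13.8
finger_force: 50.0
```

servo_tool:
  motion:
    - [[0, 0, -0.0003, 0, 0, -0.045, 1], [0, 0, -0.0016, 0, 0, -0.09, 1], [0, 0, -0.003, 0, 0, -0.135, 1], [0, 0, -0.0043, 0, 0, -0.18, 1], [0, 0, -0.0057, 0, 0, -0.225, 1], [0, 0, -0.007, 0, 0, -0.27, 1], [0, 0, -0.008, 0, 0, -0.3, 1], [0, 0, -0.008, 0, 0, -0.3, 1]]

```text
clock: 11.2
eef_pos: [511.4, 121.1, 73.5]
eef_rot: [3.141, 0.002, 2.846]
wrist_force: [-0.2, -3.3, 5.1]
finger_gap: 13.7
finger_force: 50.0
```

```bash
python3 st.py
```

```text
11.2 [511.43 121.08  73.46] [3.1413e+00 2.0000e-03 2.8458e+00] F [-0.21 -3.34  5.1 ] M [-0.543 -0.217  0.265] 13.69 [ 1.630e-01  3.960e-01  1.725e+00 -1.000e-03  1.019e+00 -1.111e+00]
```

servo_tool:
  motion:
    - [[0, 0, 0, 0, 0, 0, 0.6], [0, 0, 0, 0, 0, 0, 0.6], [0, 0, 0.1, 0, 0, -0.03, 0.6], [0.06, 0.01, 0.11, 0, 0, -0.07, 0.6], [0.13, 0.025, 0.11, 0, 0, -0.11, 0.6], [0.19, 0.037, 0.11, 0, 0, -0.146, 0.6], [0.216, 0.042, 0.11, 0, 0, -0.146, 0.6], [0.216, 0.042, 0.11, 0, 0, -0.146, 0.6], [0.216, 0.042, 0.11, 0, 0, -0.146, 0.6]]

```text
clock: 12.1
eef_pos: [618.1, 142.3, 127.0]
eef_rot: [-3.141, -0.001, 2.391]
wrist_force: [0.7, 0.6, -0.2]
finger_gap: 37.5
finger_force: 0.0
```

```bash
python3 st.py; python3 ang.py
```

```text
12.1 [618.06 142.28 127.01] [-3.1408e+00 -7.0000e-04  2.3909e+00] F [ 0.74  0.59 -0.24] M [ 0.026 -0.083  0.015] 37.52 [ 0.168  0.555  1.347  0.     1.241 -0.652]
P1 0
P2 84 [597.3 248.9] pca 2.633 ztop 102.4
P3 0
P4 83 [489.4 228.3] pca 2.19 ztop 103.7
```

servo_tool:
  motion:
    - [[0, 0, -0.06, 0, 0, 0, 0.6], [0, 0, -0.11, 0, 0, 0, 0.6], [0, 0, -0.11, 0, 0, 0, 0.6], [0, 0, -0.11, 0, 0, 0, 1], [0, 0, -0.11, 0, 0, 0, 1], [0, 0, -0.11, 0, 0, 0, 1], [0, 0, -0.11, 0, 0, 0, 1]]
  newtons: 60

```text
clock: 12.85
eef_pos: [619.1, 142.2, 73.8]
eef_rot: [3.141, 0.001, 2.39]
wrist_force: [-2.4, -0.4, 6.7]
finger_gap: 13.5
finger_force: 60.0
```

servo_tool:
  motion:
    - [[0, 0, -0.0003, 0, 0, -0.04, 1], [0, 0, -0.0014, 0, 0, -0.08, 1], [0, 0, -0.0026, 0, 0, -0.12, 1], [0, 0, -0.0038, 0, 0, -0.16, 1], [0, 0, -0.0045, 0, 0, -0.185, 1], [0, 0, -0.005, 0, 0, -0.2, 1], [0, 0, -0.0052, 0, 0, -0.208, 1], [0, 0, -0.0054, 0, 0, -0.214, 1]]

```text
clock: 13.65
eef_pos: [619.3, 142.3, 71.1]
eef_rot: [3.14, 0.0, 1.717]
wrist_force: [-1.8, -1.7, 6.9]
finger_gap: 13.9
finger_force: 60.0
```

```bash
python3 st.py
```

```text
13.65 [619.28 142.34  71.13] [3.1397e+00 2.0000e-04 1.7174e+00] F [-1.75 -1.71  6.87] M [-0.268  0.217  0.302] 13.9 [ 0.168  0.616  1.389 -0.     1.134  0.022]
```

servo_tool:
  motion:
    - [[0, 0, -0.0002, 0, 0, -0.008, 1], [0, 0, -0.0004, 0, 0, -0.016, 1], [0, 0, -0.0006, 0, 0, -0.024, 1], [0, 0, -0.0007, 0, 0, -0.028, 1]]

```text
clock: 14.05
eef_pos: [619.3, 142.3, 70.8]
eef_rot: [3.14, 0.0, 1.629]
wrist_force: [-1.8, -0.8, 6.5]
finger_gap: 13.6
finger_force: 60.0
```

```bash
python3 st.py
```

```text
14.05 [619.3  142.29  70.8 ] [3.1396 0.     1.6295] F [-1.81 -0.83  6.53] M [-0.226  0.208  0.319] 13.56 [ 0.168  0.617  1.389 -0.     1.134  0.11 ]
```

servo_tool:
  motion:
    - [[0, 0, -0.0002, 0, 0, -0.008, 1], [0, 0, -0.0004, 0, 0, -0.016, 1], [0, 0, -0.0006, 0, 0, -0.024, 1], [0, 0, -0.0007, 0, 0, -0.028, 1]]

```text
clock: 14.45
eef_pos: [619.4, 142.3, 70.6]
eef_rot: [3.139, -0.0, 1.542]
wrist_force: [-1.5, -2.0, 8.1]
finger_gap: 13.5
finger_force: 60.0
```

```bash
python3 st.py
```

```text
14.45 [619.37 142.32  70.63] [ 3.1394e+00 -1.0000e-04  1.5416e+00] F [-1.52 -1.98  8.08] M [-0.287  0.281  0.367] 13.46 [ 0.168  0.617  1.389 -0.     1.133  0.198]
```

servo_tool:
  motion:
    - [[0, 0, 0, 0, 0, 0, 0.6], [0, 0, 0, 0, 0, 0, 0.6], [0, 0, 0.1, 0, 0, 0.03, 0.6], [-0.06, 0.04, 0.117, 0, 0, 0.07, 0.6], [-0.14, 0.095, 0.117, 0, 0, 0.11, 0.6], [-0.22, 0.15, 0.117, 0, 0, 0.15, 0.6], [-0.257, 0.173, 0.117, 0, 0, 0.19, 0.6], [-0.257, 0.173, 0.117, 0, 0, 0.2, 0.6], [-0.257, 0.173, 0.09, 0, 0, 0.2, 0.6], [-0.257, 0.173, 0.007, 0, 0, 0.2, 0.6]]

```text
clock: 15.45
eef_pos: [492.2, 229.4, 74.2]
eef_rot: [3.135, 0.002, 2.169]
wrist_force: [1.0, -0.6, -1.6]
finger_gap: 37.6
finger_force: 0.0
```

servo_tool:
  motion:
    - [[0, 0, 0, 0, 0, 0, 0.6], [0, 0, 0, 0, 0, 0, 1], [0, 0, 0, 0, 0, 0, 1], [0, 0, 0, 0, 0, 0, 1], [0, 0, 0, 0, 0, 0, 1]]

```text
clock: 15.95
eef_pos: [490.6, 228.8, 73.7]
eef_rot: [3.141, 0.0, 2.17]
wrist_force: [-2.7, -2.0, 6.7]
finger_gap: 13.6
finger_force: 60.0
```

servo_tool:
  motion:
    - [[0, 0, -0.0003, 0, 0, -0.04, 1], [0, 0, -0.0014, 0, 0, -0.08, 1], [0, 0, -0.0026, 0, 0, -0.12, 1], [0, 0, -0.0038, 0, 0, -0.16, 1], [0, 0, -0.0045, 0, 0, -0.185, 1], [0, 0, -0.005, 0, 0, -0.2, 1], [0, 0, -0.0052, 0, 0, -0.208, 1], [0, 0, -0.0054, 0, 0, -0.214, 1]]

```text
clock: 16.75
eef_pos: [490.4, 228.7, 71.0]
eef_rot: [3.141, -0.0, 1.497]
wrist_force: [-2.9, -2.2, 7.0]
finger_gap: 13.7
finger_force: 60.0
```

```bash
python3 st.py
```

```text
16.75 [490.43 228.74  71.03] [ 3.1407 -0.      1.4973] F [-2.88 -2.22  7.01] M [-0.596  0.719  0.309] 13.68 [ 0.369  0.43   1.681 -0.     1.03   0.443]
```

servo_tool:
  motion:
    - [[0, 0, -0.0002, 0, 0, -0.008, 1], [0, 0, -0.0004, 0, 0, -0.016, 1], [0, 0, -0.0006, 0, 0, -0.024, 1], [0, 0, -0.0008, 0, 0, -0.032, 1], [0, 0, -0.0009, 0, 0, -0.036, 1]]

```text
clock: 17.25
eef_pos: [490.4, 228.7, 70.5]
eef_rot: [3.141, -0.0, 1.384]
wrist_force: [-3.9, -2.5, 7.5]
finger_gap: 13.4
finger_force: 60.0
```

```bash
python3 st.py
```

```text
17.25 [490.37 228.72  70.5 ] [ 3.1409 -0.      1.3843] F [-3.88 -2.53  7.51] M [-0.519  0.638  0.295] 13.4 [ 0.369  0.431  1.681 -0.     1.029  0.556]
```

servo_tool:
  motion:
    - [[0, 0, -0.0002, 0, 0, -0.008, 1], [0, 0, -0.0004, 0, 0, -0.016, 1], [0, 0, -0.0006, 0, 0, -0.024, 1], [0, 0, -0.0007, 0, 0, -0.03, 1]]

```text
clock: 17.65
eef_pos: [490.3, 228.7, 70.1]
eef_rot: [3.141, -0.0, 1.29]
wrist_force: [-4.4, -2.5, 7.9]
finger_gap: 13.7
finger_force: 60.0
```

```bash
python3 st.py
```

```text
17.65 [490.34 228.73  70.11] [ 3.1410e+00 -1.0000e-04  1.2901e+00] F [-4.36 -2.45  7.88] M [-0.526  0.755  0.336] 13.71 [ 0.369  0.431  1.681 -0.     1.029  0.65 ]
```

servo_tool:
  motion:
    - [[0, 0, 0, 0, 0, 0, 0.6], [0, 0, 0, 0, 0, 0, 0.6], [0, 0, 0.1, 0, 0, 0.03, 0.6], [0.06, 0.01, 0.117, 0, 0, 0.075, 0.6], [0.13, 0.025, 0.117, 0, 0, 0.12, 0.6], [0.19, 0.037, 0.117, 0, 0, 0.165, 0.6], [0.217, 0.042, 0.117, 0, 0, 0.21, 0.6], [0.217, 0.042, 0.117, 0, 0, 0.255, 0.6], [0.217, 0.042, 0.117, 0, 0, 0.3, 0.6], [0.217, 0.042, 0.117, 0, 0, 0.345, 0.6]]

```text
clock: 18.65
eef_pos: [598.9, 249.8, 127.5]
eef_rot: [3.142, -0.0, 2.381]
wrist_force: [-0.2, -0.9, 0.4]
finger_gap: 37.5
finger_force: 0.0
```

servo_tool:
  motion:
    - [[0, 0, 0, 0, 0, 0.045, 0.6], [0, 0, -0.01, 0, 0, 0.083, 0.6], [0, 0, -0.06, 0, 0, 0.083, 0.6], [0, 0, -0.11, 0, 0, 0.083, 0.6], [0, 0, -0.11, 0, 0, 0.083, 0.6], [0, 0, -0.11, 0, 0, 0.083, 1], [0, 0, -0.11, 0, 0, 0.083, 1], [0, 0, -0.11, 0, 0, 0.083, 1], [0, 0, -0.11, 0, 0, 0.083, 1]]

```text
clock: 19.55
eef_pos: [599.1, 249.7, 73.8]
eef_rot: [3.141, 0.001, 2.635]
wrist_force: [-2.0, -2.8, 5.0]
finger_gap: 13.5
finger_force: 60.0
```

servo_tool:
  motion:
    - [[0, 0, -0.0003, 0, 0, -0.04, 1], [0, 0, -0.0014, 0, 0, -0.08, 1], [0, 0, -0.0026, 0, 0, -0.12, 1], [0, 0, -0.0038, 0, 0, -0.16, 1], [0, 0, -0.0045, 0, 0, -0.185, 1], [0, 0, -0.005, 0, 0, -0.2, 1], [0, 0, -0.0052, 0, 0, -0.208, 1], [0, 0, -0.0054, 0, 0, -0.214, 1]]

```text
clock: 20.35
eef_pos: [598.8, 249.4, 71.0]
eef_rot: [-3.142, 0.001, 1.962]
wrist_force: [-4.5, -5.2, 6.9]
finger_gap: 13.1
finger_force: 60.0
```

```bash
python3 st.py
```

```text
20.35 [598.76 249.37  70.99] [-3.1415e+00  7.0000e-04  1.9622e+00] F [-4.5  -5.21  6.94] M [-0.959  0.887  0.229] 13.08 [ 3.380e-01  6.450e-01  1.343e+00 -1.000e-03  1.154e+00 -5.300e-02]
```

servo_tool:
  motion:
    - [[0, 0, -0.0002, 0, 0, -0.008, 1], [0, 0, -0.0004, 0, 0, -0.016, 1], [0, 0, -0.0006, 0, 0, -0.024, 1], [0, 0, -0.0008, 0, 0, -0.032, 1], [0, 0, -0.0009, 0, 0, -0.036, 1]]

```text
clock: 20.85
eef_pos: [598.7, 249.3, 70.8]
eef_rot: [-3.142, 0.001, 1.849]
wrist_force: [-5.4, -5.1, 10.1]
finger_gap: 13.6
finger_force: 60.0
```

```bash
python3 st.py
```

```text
20.85 [598.73 249.33  70.77] [-3.1416e+00  8.0000e-04  1.8493e+00] F [-5.37 -5.11 10.08] M [-1.061  1.139  0.29 ] 13.57 [ 3.380e-01  6.450e-01  1.343e+00 -1.000e-03  1.154e+00  6.000e-02]
```

servo_tool:
  motion:
    - [[0, 0, -0.0001, 0, 0, -0.008, 1], [0, 0, -0.0002, 0, 0, -0.016, 1], [0, 0, -0.0003, 0, 0, -0.02, 1], [0, 0, -0.0003, 0, 0, -0.02, 1]]

```text
clock: 21.25
eef_pos: [598.7, 249.3, 70.7]
eef_rot: [-3.142, 0.001, 1.787]
wrist_force: [-7.4, -6.7, 10.5]
finger_gap: 14.0
finger_force: 60.0
```

```bash
python3 st.py
```

```text
21.25 [598.7  249.35  70.71] [-3.1416e+00  8.0000e-04  1.7871e+00] F [-7.36 -6.7  10.45] M [-1.173  1.256  0.384] 13.99 [ 3.390e-01  6.450e-01  1.343e+00 -1.000e-03  1.154e+00  1.230e-01]
```

servo_tool:
  motion:
    - [[0, 0, 0, 0, 0, 0, 0.6], [0, 0, 0, 0, 0, 0, 0.6], [0, 0, 0.1, 0, 0, 0.03, 0.6], [-0.035, -0.05, 0.1165, 0, 0, 0.075, 0.6], [-0.08, -0.12, 0.1165, 0, 0, 0.12, 0.6], [-0.13, -0.19, 0.1165, 0, 0, 0.165, 0.6], [-0.176, -0.257, 0.1165, 0, 0, 0.21, 0.6], [-0.176, -0.257, 0.1165, 0, 0, 0.255, 0.6], [-0.176, -0.257, 0.1165, 0, 0, 0.3, 0.6], [-0.176, -0.257, 0.1165, 0, 0, 0.345, 0.6]]

```text
clock: 22.25
eef_pos: [510.9, 121.2, 127.9]
eef_rot: [3.141, 0.001, 2.876]
wrist_force: [-0.5, -0.2, -0.2]
finger_gap: 37.6
finger_force: 0.0
```

servo_tool:
  motion:
    - [[0, 0.001, -0.01, 0, 0, 0.025, 0.6], [0, 0.001, -0.06, 0, 0, 0.025, 0.6], [0, 0.001, -0.11, 0, 0, 0.025, 0.6], [0, 0.001, -0.11, 0, 0, 0.025, 0.6], [0, 0.001, -0.11, 0, 0, 0.025, 1], [0, 0.001, -0.11, 0, 0, 0.025, 1], [0, 0.001, -0.11, 0, 0, 0.025, 1], [0, 0.001, -0.11, 0, 0, 0.025, 1]]

```text
clock: 23.05
eef_pos: [511.2, 121.3, 73.6]
eef_rot: [-3.141, 0.002, 2.95]
wrist_force: [-1.8, -4.9, 5.7]
finger_gap: 13.5
finger_force: 60.0
```

servo_tool:
  motion:
    - [[0, 0, -0.0003, 0, 0, -0.04, 1], [0, 0, -0.0014, 0, 0, -0.08, 1], [0, 0, -0.0026, 0, 0, -0.12, 1], [0, 0, -0.0038, 0, 0, -0.16, 1], [0, 0, -0.0045, 0, 0, -0.185, 1], [0, 0, -0.005, 0, 0, -0.2, 1], [0, 0, -0.0052, 0, 0, -0.208, 1], [0, 0, -0.0054, 0, 0, -0.214, 1]]

```text
clock: 23.85
eef_pos: [511.2, 121.3, 70.9]
eef_rot: [3.141, 0.002, 2.277]
wrist_force: [-2.1, -5.3, 6.3]
finger_gap: 13.6
finger_force: 60.0
```

```bash
python3 st.py
```

```text
23.85 [511.22 121.32  70.88] [3.1410e+00 1.6000e-03 2.2765e+00] F [-2.06 -5.3   6.34] M [-0.94   0.122  0.236] 13.62 [ 1.640e-01  3.990e-01  1.726e+00 -1.000e-03  1.015e+00 -5.410e-01]
```

servo_tool:
  motion:
    - [[0, 0, -0.0002, 0, 0, -0.008, 1], [0, 0, -0.0004, 0, 0, -0.016, 1], [0, 0, -0.0006, 0, 0, -0.024, 1], [0, 0, -0.0008, 0, 0, -0.032, 1]]

```text
clock: 24.25
eef_pos: [511.2, 121.4, 70.4]
eef_rot: [3.141, 0.001, 2.176]
wrist_force: [-1.6, -5.0, 5.5]
finger_gap: 13.5
finger_force: 60.0
```

```bash
python3 st.py
```

```text
24.25 [511.25 121.35  70.4 ] [3.1407e+00 1.5000e-03 2.1758e+00] F [-1.6  -5.03  5.46] M [-1.083  0.107  0.225] 13.55 [ 1.640e-01  4.000e-01  1.726e+00 -1.000e-03  1.014e+00 -4.410e-01]
```

servo_tool:
  motion:
    - [[0, 0, -0.0002, 0, 0, -0.008, 1], [0, 0, -0.0004, 0, 0, -0.016, 1], [0, 0, -0.0006, 0, 0, -0.024, 1], [0, 0, -0.0007, 0, 0, -0.03, 1]]

```text
clock: 24.65
eef_pos: [511.3, 121.4, 70.2]
eef_rot: [3.141, 0.001, 2.082]
wrist_force: [-1.5, -4.8, 6.7]
finger_gap: 13.5
finger_force: 60.0
```

```bash
python3 st.py
```

```text
24.65 [511.28 121.36  70.16] [3.1405e+00 1.4000e-03 2.0816e+00] F [-1.49 -4.76  6.67] M [-1.098  0.232  0.296] 13.53 [ 1.640e-01  4.010e-01  1.727e+00 -1.000e-03  1.013e+00 -3.460e-01]
```

servo_tool:
  motion:
    - [[0, 0, -0.0001, 0, 0, -0.008, 1], [0, 0, -0.0002, 0, 0, -0.016, 1], [0, 0, -0.0003, 0, 0, -0.024, 1], [0, 0, -0.0003, 0, 0, -0.032, 1]]

```text
clock: 25.05
eef_pos: [511.3, 121.3, 70.0]
eef_rot: [3.14, 0.001, 1.981]
wrist_force: [-1.2, -5.7, 7.4]
finger_gap: 13.5
finger_force: 60.1
```

```bash
python3 st.py
```

```text
25.05 [511.27 121.34  70.04] [3.1404e+00 1.4000e-03 1.9812e+00] F [-1.16 -5.74  7.37] M [-1.087  0.177  0.401] 13.53 [ 1.640e-01  4.010e-01  1.727e+00 -1.000e-03  1.013e+00 -2.460e-01]
```

servo_tool:
  motion:
    - [[0, 0, -0.0001, 0, 0, -0.008, 1], [0, 0, -0.0001, 0, 0, -0.016, 1], [0, 0, -0.0001, 0, 0, -0.016, 1]]

```text
clock: 25.35
eef_pos: [511.3, 121.4, 70.0]
eef_rot: [3.14, 0.001, 1.931]
wrist_force: [-2.4, -5.4, 6.9]
finger_gap: 13.4
finger_force: 60.1
```

```bash
python3 st.py
```

```text
25.35 [511.32 121.36  70.02] [3.1403e+00 1.3000e-03 1.9311e+00] F [-2.4  -5.43  6.95] M [-1.131  0.184  0.408] 13.41 [ 1.640e-01  4.010e-01  1.727e+00 -1.000e-03  1.013e+00 -1.960e-01]
```

```bash
cat > avg.py <<'E'
from h import *
R=[]
for i in range(6):
    manip.camera('top'); s=manip.read_state(); R.append([s['moment'][2],s['wrist_force'][2],s['eef_rot'][2]])
R=np.array(R); print(s['clock'],R.mean(0).round(4),R[:,0].round(3),'eq',(R[:,0]-.018+.0048*R[:,1]).mean().round(3))
E
python3 avg.py
```

```text
25.65 [0.4004 7.5219 1.932 ] [0.385 0.456 0.381 0.393 0.362 0.425] eq 0.419
```

servo_tool:
  motion:
    - [[0, 0, 0, 0, 0, 0.03, 1], [0, 0, 0, 0, 0, 0.06, 1], [0, 0, 0, 0, 0, 0.08, 1], [0, 0, 0, 0, 0, 0.09, 1]]

```text
clock: 26.05
eef_pos: [511.3, 121.4, 70.1]
eef_rot: [3.141, 0.001, 2.216]
wrist_force: [-1.6, -6.3, 8.5]
finger_gap: 13.8
finger_force: 60.0
```

```bash
python3 avg.py
```

```text
26.35 [-0.1679  7.6557  2.2148] [-0.169 -0.165 -0.153 -0.227 -0.099 -0.193] eq -0.149
```

servo_tool:
  motion:
    - [[0, 0, 0, 0, 0, -0.035, 1], [0, 0, 0, 0, 0, -0.065, 1], [0, 0, 0, 0, 0, -0.085, 1], [0, 0, 0, 0, 0, -0.093, 1], [0, 0, 0, 0, 0, -0.098, 1]]

```text
clock: 26.85
eef_pos: [511.3, 121.4, 70.0]
eef_rot: [3.14, 0.001, 1.906]
wrist_force: [-1.4, -5.4, 8.2]
finger_gap: 13.6
finger_force: 60.1
```

```bash
python3 avg.py; python3 st.py
```

```text
27.15 [0.4451 7.1856 1.9066] [0.452 0.457 0.455 0.447 0.396 0.463] eq 0.462
27.15 [511.33 121.34  70.02] [3.1402e+00 1.4000e-03 1.9070e+00] F [-1.58 -4.81  7.98] M [-1.116  0.166  0.463] 13.48 [ 1.640e-01  4.010e-01  1.727e+00 -1.000e-03  1.013e+00 -1.720e-01]
```

servo_tool:
  motion:
    - [[0, 0, 0, 0, 0, 0, 0.6], [0, 0, 0, 0, 0, 0, 0.6], [0, 0, 0.1, 0, 0, 0.01, 0.6], [0.04, 0.055, 0.11, 0, 0, 0.01, 0.6], [0.09, 0.13, 0.11, 0, 0, 0.01, 0.6], [0.14, 0.2, 0.11, 0, 0, 0.01, 0.6], [0.175, 0.255, 0.11, 0, 0, 0.01, 0.6], [0.175, 0.255, 0.11, 0, 0, 0.01, 0.6], [0.175, 0.255, 0.06, 0, 0, 0.01, 0.6], [0.175, 0.255, 0.001, 0, 0, 0.01, 0.6]]

```text
clock: 28.15
eef_pos: [598.5, 249.3, 69.7]
eef_rot: [3.139, -0.0, 1.938]
wrist_force: [0.6, -0.1, 0.1]
finger_gap: 37.7
finger_force: 0.0
```

servo_tool:
  motion:
    - [[0, 0, 0, 0, 0, 0, 0.6], [0, 0, 0, 0, 0, 0, 1], [0, 0, 0, 0, 0, 0, 1], [0, 0, 0, 0, 0, 0, 1], [0, 0, 0, 0, 0, 0, 1], [0, 0, 0, 0, 0, -0.03, 1], [0, 0, 0, 0, 0, -0.048, 1], [0, 0, 0, 0, 0, -0.055, 1]]

```text
clock: 28.95
eef_pos: [598.5, 249.3, 70.8]
eef_rot: [3.14, 0.0, 1.763]
wrist_force: [-3.0, -2.3, 7.0]
finger_gap: 13.4
finger_force: 60.0
```

```bash
python3 avg.py; python3 st.py
```

```text
29.25 [0.3772 6.1916 1.765 ] [0.386 0.348 0.376 0.4   0.365 0.388] eq 0.389
29.25 [598.53 249.36  70.77] [3.1403e+00 1.0000e-04 1.7656e+00] F [-2.77 -2.1   5.69] M [-0.358  0.494  0.388] 13.46 [ 0.338  0.644  1.345 -0.     1.151  0.144]
```

servo_tool:
  motion:
    - [[0, 0, 0, 0, 0, -0.01, 1], [0, 0, 0, 0, 0, -0.018, 1], [0, 0, 0, 0, 0, -0.021, 1]]

```text
clock: 29.55
eef_pos: [598.5, 249.3, 70.7]
eef_rot: [3.14, 0.0, 1.699]
wrist_force: [-2.1, -0.9, 6.1]
finger_gap: 13.3
finger_force: 60.0
```

```bash
python3 avg.py
```

```text
29.85 [0.431  6.1518 1.6995] [0.434 0.435 0.396 0.479 0.444 0.398] eq 0.443
```

servo_tool:
  motion:
    - [[0, 0, 0, 0, 0, 0.03, 1], [0, 0, 0, 0, 0, 0.06, 1], [0, 0, 0, 0, 0, 0.08, 1], [0, 0, 0, 0, 0, 0.09, 1]]

```text
clock: 30.25
eef_pos: [598.7, 249.4, 70.8]
eef_rot: [3.14, 0.0, 1.984]
wrist_force: [-2.1, -0.7, 5.8]
finger_gap: 13.2
finger_force: 60.0
```

```bash
python3 avg.py
```

```text
30.55 [-0.1387  5.581   1.9826] [-0.139 -0.137 -0.161 -0.125 -0.137 -0.132] eq -0.13
```

servo_tool:
  motion:
    - [[0, 0, 0, 0, 0, -0.035, 1], [0, 0, 0, 0, 0, -0.065, 1], [0, 0, 0, 0, 0, -0.083, 1], [0, 0, 0, 0, 0, -0.09, 1], [0, 0, 0, 0, 0, -0.091, 1]]

```text
clock: 31.05
eef_pos: [598.5, 249.3, 70.7]
eef_rot: [3.14, 0.0, 1.696]
wrist_force: [-2.6, -1.8, 6.1]
finger_gap: 13.4
finger_force: 60.0
```

```bash
python3 avg.py; python3 st.py
```

```text
31.35 [0.4547 6.4557 1.6965] [0.433 0.425 0.473 0.461 0.463 0.474] eq 0.468
31.35 [598.49 249.36  70.75] [3.1404 0.     1.6967] F [-2.5  -0.71  6.94] M [-0.39   0.46   0.474] 13.59 [ 0.338  0.644  1.345 -0.     1.152  0.213]
```

servo_tool:
  motion:
    - [[0, 0, 0, 0, 0, 0, 0.6], [0, 0, 0, 0, 0, 0, 0.6], [0, 0, 0.1, 0, 0, 0, 0.6], [0.01, -0.06, 0.11, 0, 0, 0, 0.6], [0.025, -0.13, 0.11, 0, 0, 0, 0.6], [0.037, -0.19, 0.11, 0, 0, 0, 0.6], [0.041, -0.214, 0.11, 0, 0, 0, 0.6], [0.041, -0.214, 0.11, 0, 0, 0, 0.6], [0.041, -0.214, 0.06, 0, 0, 0, 0.6], [0.041, -0.214, 0, 0, 0, 0, 0.6]]

```text
clock: 32.35
eef_pos: [619.2, 143.9, 69.8]
eef_rot: [3.139, -0.0, 1.697]
wrist_force: [0.9, 1.0, -1.4]
finger_gap: 37.9
finger_force: 0.0
```

servo_tool:
  motion:
    - [[0, 0, 0, 0, 0, 0, 0.6], [0, 0, 0, 0, 0, 0, 1], [0, 0, 0, 0, 0, 0, 1], [0, 0, 0, 0, 0, 0, 1], [0, 0, 0, 0, 0, 0, 1], [0, 0, 0, 0, 0, -0.03, 1], [0, 0, 0, 0, 0, -0.048, 1], [0, 0, 0, 0, 0, -0.055, 1]]

```text
clock: 33.15
eef_pos: [619.3, 142.6, 70.6]
eef_rot: [3.14, -0.001, 1.522]
wrist_force: [-0.1, 1.3, 5.6]
finger_gap: 13.7
finger_force: 60.0
```

```bash
python3 avg.py; python3 st.py
```

```text
33.45 [0.3324 6.0964 1.5234] [0.34  0.291 0.358 0.33  0.326 0.351] eq 0.344
33.45 [619.31 142.6   70.64] [ 3.1396e+00 -6.0000e-04  1.5241e+00] F [-0.81  2.02  4.97] M [0.187 0.091 0.351] 13.91 [0.169 0.617 1.389 0.    1.133 0.215]
```

servo_tool:
  motion:
    - [[0, 0, 0, 0, 0, -0.012, 1], [0, 0, 0, 0, 0, -0.022, 1], [0, 0, 0, 0, 0, -0.028, 1], [0, 0, 0, 0, 0, -0.028, 1]]

```text
clock: 33.85
eef_pos: [619.4, 142.6, 70.6]
eef_rot: [3.14, -0.001, 1.436]
wrist_force: [0.4, 1.0, 5.2]
finger_gap: 13.5
finger_force: 60.0
```

```bash
python3 avg.py
```

```text
34.15 [0.4268 5.079  1.4362] [0.408 0.39  0.426 0.408 0.429 0.5  ] eq 0.433
```

servo_tool:
  motion:
    - [[0, 0, 0, 0, 0, 0.03, 1], [0, 0, 0, 0, 0, 0.06, 1], [0, 0, 0, 0, 0, 0.08, 1], [0, 0, 0, 0, 0, 0.09, 1]]

```text
clock: 34.55
eef_pos: [619.2, 142.6, 70.6]
eef_rot: [3.14, -0.0, 1.721]
wrist_force: [-1.2, 1.7, 5.7]
finger_gap: 13.6
finger_force: 60.0
```

```bash
python3 avg.py
```

```text
34.85 [-0.1583  6.1404  1.719 ] [-0.14  -0.218 -0.177 -0.123 -0.119 -0.173] eq -0.147
```

servo_tool:
  motion:
    - [[0, 0, 0, 0, 0, -0.035, 1], [0, 0, 0, 0, 0, -0.065, 1], [0, 0, 0, 0, 0, -0.085, 1], [0, 0, 0, 0, 0, -0.093, 1], [0, 0, 0, 0, 0, -0.097, 1]]

```text
clock: 35.35
eef_pos: [619.4, 142.6, 70.6]
eef_rot: [3.14, -0.001, 1.413]
wrist_force: [0.5, 1.6, 4.8]
finger_gap: 13.8
finger_force: 60.0
```

```bash
python3 avg.py; python3 st.py
```

```text
35.65 [0.4308 5.5354 1.4139] [0.455 0.427 0.427 0.411 0.455 0.41 ] eq 0.439
35.65 [619.36 142.58  70.57] [ 3.1395e+00 -8.0000e-04  1.4143e+00] F [0.13 1.02 6.06] M [ 0.213 -0.11   0.41 ] 13.92 [0.169 0.617 1.389 0.    1.133 0.325]
```

servo_tool:
  motion:
    - [[0, 0, 0, 0, 0, 0, 0.6], [0, 0, 0, 0, 0, 0, 0.6], [0, 0, 0.1, 0, 0, 0, 0.6], [-0.06, 0.04, 0.117, 0, 0, 0, 0.6], [-0.14, 0.095, 0.117, 0, 0, 0, 0.6], [-0.22, 0.15, 0.117, 0, 0, 0, 0.6], [-0.257, 0.172, 0.117, 0, 0, 0, 0.6], [-0.257, 0.172, 0.117, 0, 0, 0, 0.6], [-0.257, 0.172, 0.07, 0, 0, 0, 0.6], [-0.257, 0.172, -0.001, 0, 0, 0, 0.6]]

```text
clock: 36.65
eef_pos: [492.1, 228.3, 69.9]
eef_rot: [3.138, -0.002, 1.413]
wrist_force: [1.2, -0.0, -0.8]
finger_gap: 37.8
finger_force: 0.0
```

servo_tool:
  motion:
    - [[0, 0, 0, 0, 0, 0, 0.6], [0, 0, 0, 0, 0, 0, 1], [0, 0, 0, 0, 0, 0, 1], [0, 0, 0, 0, 0, 0, 1], [0, 0, 0, 0, 0, 0, 1], [0, 0, 0, 0, 0, -0.03, 1], [0, 0, 0, 0, 0, -0.048, 1], [0, 0, 0, 0, 0, -0.055, 1]]

```text
clock: 37.45
eef_pos: [490.4, 228.6, 70.2]
eef_rot: [3.141, -0.001, 1.239]
wrist_force: [-4.1, -0.2, 7.2]
finger_gap: 13.7
finger_force: 60.0
```

```bash
python3 avg.py; python3 st.py
```

```text
37.75 [0.321  6.6588 1.2405] [0.339 0.311 0.329 0.304 0.321 0.321] eq 0.335
37.75 [490.35 228.58  70.13] [ 3.1410e+00 -7.0000e-04  1.2411e+00] F [-4.    0.33  6.34] M [-0.014  0.829  0.321] 13.45 [0.368 0.431 1.682 0.    1.028 0.698]
```

servo_tool:
  motion:
    - [[0, 0, 0, 0, 0, -0.012, 1], [0, 0, 0, 0, 0, -0.024, 1], [0, 0, 0, 0, 0, -0.031, 1], [0, 0, 0, 0, 0, -0.031, 1]]

```text
clock: 38.15
eef_pos: [490.3, 228.6, 70.1]
eef_rot: [3.141, -0.001, 1.143]
wrist_force: [-4.2, -0.1, 5.3]
finger_gap: 13.7
finger_force: 60.0
```

```bash
python3 avg.py
```

```text
38.45 [0.3953 6.3417 1.1438] [0.345 0.383 0.436 0.392 0.445 0.37 ] eq 0.408
```

servo_tool:
  motion:
    - [[0, 0, 0, 0, 0, 0.03, 1], [0, 0, 0, 0, 0, 0.06, 1], [0, 0, 0, 0, 0, 0.08, 1], [0, 0, 0, 0, 0, 0.09, 1]]

```text
clock: 38.85
eef_pos: [490.4, 228.6, 70.1]
eef_rot: [3.141, -0.001, 1.428]
wrist_force: [-4.3, 0.4, 5.7]
finger_gap: 13.7
finger_force: 60.0
```

```bash
python3 avg.py
```

```text
39.15 [-0.1929  5.9224  1.4265] [-0.182 -0.157 -0.227 -0.178 -0.226 -0.187] eq -0.182
```

servo_tool:
  motion:
    - [[0, 0, 0, 0, 0, -0.035, 1], [0, 0, 0, 0, 0, -0.065, 1], [0, 0, 0, 0, 0, -0.09, 1], [0, 0, 0, 0, 0, -0.1, 1], [0, 0, 0, 0, 0, -0.104, 1]]

```text
clock: 39.65
eef_pos: [490.3, 228.6, 70.0]
eef_rot: [3.141, -0.001, 1.099]
wrist_force: [-4.5, 0.3, 5.7]
finger_gap: 13.6
finger_force: 60.0
```

```bash
python3 avg.py
```

```text
39.95 [0.4551 5.9007 1.0995] [0.489 0.465 0.464 0.485 0.402 0.424] eq 0.465
```

servo_tool:
  motion:
    - [[0, 0, 0, 0, 0, 0, 0.6], [0, 0, 0, 0, 0, 0, 0.6], [0, 0, 0.1, 0, 0, 0, 0.6], [0, 0, 0.2, 0, 0, 0, 0.6], [-0.1, -0.1, 0.25, 0, 0, 0, 0.6], [-0.15, -0.25, 0.25, 0, 0, 0, 0.6], [-0.2, -0.4, 0.25, 0, 0, 0, 0.6], [-0.2, -0.5, 0.25, 0, 0, 0, 0.6], [-0.2, -0.6, 0.25, 0, 0, 0, 0.6], [-0.2, -0.6, 0.25, 0, 0, 0, 0.6]]

```text
clock: 40.95
eef_pos: [393.3, -46.7, 194.2]
eef_rot: [3.14, -0.0, 1.099]
wrist_force: [1.3, -0.0, -0.5]
finger_gap: 38.1
finger_force: 0.0
```

```bash
python3 st.py; python3 ang.py; python3 - <<'E'
from h import *
c=manip.camera('top'); P=cloud(c); m=~orange(c)
ctr=np.array([554.3,185.2]); a=np.radians(11)
d=P[...,:2]-ctr; u=d@[np.cos(a),np.sin(a)]; v=d@[-np.sin(a),np.cos(a)]
k=m&(abs(u)<68)&(abs(v)<68)&(np.hypot(u,v)>32)&(P[...,2]>45)&(P[...,2]<66)&(np.hypot(abs(u)-55,abs(v)-55)>28)
q=P[k]; A=np.c_[u[k],v[k],np.ones(k.sum())]; print(k.sum(),np.linalg.lstsq(A,q[:,2],rcond=None)[0])
cv2.imwrite('pics/fin.png',cv2.resize(c['frame'][60:260,80:400][...,::-1],(800,500)))
E
```

```text
40.95 [393.29 -46.67 194.18] [ 3.1399e+00 -5.0000e-04  1.0995e+00] F [ 1.25 -0.04 -0.52] M [-0.016 -0.066  0.003] 38.13 [-0.211 -0.042  1.934  0.     1.248  0.261]
P1 81 [617.5 141.1] pca 1.603 ztop 100.1
P2 82 [596.9 248.6] pca 1.894 ztop 100.1
P3 71 [509.8 121.9] pca 2.104 ztop 100.0
P4 83 [489.5 228. ] pca 1.309 ztop 100.0
1603 [2.04600722e-04 6.98572879e-04 5.70394791e+01]
```

View pics/fin.png

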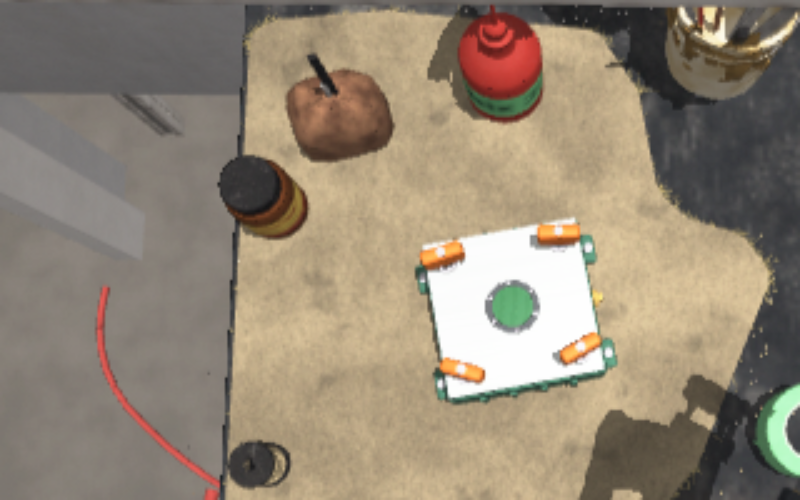

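The final picture shows the cover level in the middle, with its top at z about 57–58 mm. All four wings are at 100 mm, and the jar, tape and spool have not moved.

```bash
python3 -c "
from cell import manip
print(manip.sign_off())"
```

```text
the job is handed in; nothing more can be done
None
```

The cover is screwed down flat with all four screws snug at an estimated 43–47 N each (from wrist torque, window 30–60 N); I handed it in at about 41 s, gripper clear and bystanders unmoved. I backed each screw off by about 0.05 rad once to check its friction, then re-tightened it.

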